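# Shut the dark box, then rock a seized filter insert out of its cube

### The job

The dish is loaded, so first press the lid of the dark box fully shut. Then take hold of the filter insert that sits tight in the post-mounted cube and rock it side to side, towards one jaw and then the other, until it works free; do not haul it straight up, which would draw the cube's post up out of its holder. Finish while still holding the insert, upright, straight above the cube and just clear of its mouth, and leave everything else on the table as it is.

Things in the scene. Friction and masses are not known exactly. Their poses are not given: they have to be found in the camera images.
- filter_mount: The whole mount, fixed to the table: base 58 x 75 x 10 mm, post holder, and on its steel post a black filter cube 60 x 60 x 70 mm, top face 135 mm above the table. A finned lamp sticks out 110 mm from the centre on the -x side, a grey camera 116 mm on the +x side, both below the cube's top face. Origin under its centre, z up, x from lamp to camera.
- socket (a point): Centre of the cube's mouth, level with its top face; axes as the mount's. The mouth is 40 x 40 mm, the socket 62 mm deep to its flat floor. Deep inside, on the two y sides, 2 to 10 mm above the floor, sprung steel jaws squeeze the insert's foot with about 28 N each; they give way up to 4 mm.
- filter_cube (a joint): How far the cube has been drawn up on its post, m: 0 as set, at most 0.03, never below 0. Post holder and weight together resist only about 24 N, and the cube does not sink back; the insert, pulled straight up, would need about 34 N (29 to 38), so the post slides first.
- insert: Filter insert in the cube's socket, 130 to 210 g; origin at the centre of its underside, which starts on the socket floor; axes as the mount's. Foot 36 x 36 x 12 mm, frame 32 x 30 mm (x, y) up to 66 mm, aluminium lid 44 x 44 mm from 66 to 72 mm, on it a grip bar. Out of the jaws once raised 10 mm, then it lifts freely. An identical spare, not to be used, stands on the table.
- insert_bar (a point): Centre of the top face of the insert's grip bar, 106 mm above its underside. The bar is 12 mm thick (x), 36 mm long (y), 34 mm tall. In the jaws the insert leans some 0.09 rad either way in its y-z plane about its foot before it meets the mouth. Tilting the hand with it, 0.05 to 0.08 rad to either side, and rising about 1 mm a swing walks it out; leans under 0.03 rad do not count.
- dark_box: Open black box 130 x 120 mm (x, y), 55 mm tall, walls 4 mm, fixed to the table, a dish inside, its hinged lid open. Origin under its centre, z up; the hinge runs along y at the +x rim.
- dark_lid (a joint): Opening angle of the dark box's lid, rad: 0 shut, 0.6 to 1.1 at the start. A stiff hinge that stays where it is left; a push of about 3 N near the free edge moves it.
- lid_hinge (a point): Middle of the hinge line of the lid, at the underside of the lid's +x edge, 55.5 mm above the table. Axes turn with the lid: -x from the hinge to the free edge, z out of its upper, outer face (up when shut). Opening swings the free edge up.
- lid_edge (a point): Middle of the lid's free edge on its upper, outer face: 130 mm from the hinge along the lid's -x, 5 mm along its z; axes as the lid's. The lid is a grey plate 130 x 120 x 5 mm with a lip 50 mm long reaching 13 mm beyond this edge.
- dish: Clear round dish in the dark box, 57 mm wide, 14 mm tall; origin at the centre of its underside. Leave alone.
- dropper: Blue dropper bottle, 32 mm wide, 85 mm tall, standing; origin under its centre. Leave alone.
- objective: Steel microscope objective standing on its thread, 31 mm wide, 54 mm tall; origin under its centre. Leave alone.
- spare_insert: The spare filter insert, as insert, standing on the table; origin under its centre. Leave alone.
- driver: Black-handled driver, 170 mm long, lying along its x; origin under its middle. Leave alone.
- lens_stand: Lens in a square black holder on a post, 105 mm tall, 50 mm wide; origin under its centre. Leave alone.
- slide_box: Grey slide box 100 x 87 x 33 mm; origin under its centre. Leave alone.
- mirror_mount: Mirror in an aluminium mount, 50 x 50 mm, 78 mm tall; origin under its centre. Leave alone.
There are look-alikes about, which are no part of the job. What is shaped like the dark_box but brown or orange is not meant.

How it is judged (in metres and radians):
On the way, in this order (a step that is already met when the one before it is completed fails the run):
1. the lid of the dark box is fully shut (value of joint dark_lid below 0.04 rad), for 0.2 s.
2. the insert, held in the fingers and still in the jaws, is leaned towards its +y side (value of joint dark_lid below 0.04 rad and angle between the z axis of insert and the z axis of socket, either way round above 0.03 rad and y of insert_bar in the frame of socket above 0.002 m and z of insert in the frame of socket below -0.052 m and contact force between the fingers and insert above 1 N), for 0.02 s.
3. then, still in the jaws, it is leaned towards its -y side (value of joint dark_lid below 0.04 rad and angle between the z axis of insert and the z axis of socket, either way round above 0.03 rad and y of insert_bar in the frame of socket below -0.002 m and z of insert in the frame of socket below -0.052 m and contact force between the fingers and insert above 1 N), for 0.02 s.
At the end, for the whole second after the job is handed in: The lid is shut (under 0.04 rad), the cube has not been drawn up its post (under 4 mm), and the robot holds the insert still and upright (within 0.2 rad) with its underside 3 to 60 mm above the cube's mouth, within 25 mm of the mouth's centre sideways, touching neither cube nor mount (value of joint dark_lid below 0.04 rad and value of joint filter_cube below 0.004 m and z of insert in the frame of socket between 0.003 and 0.06 m and horizontal distance between insert and socket below 0.025 m and angle between insert's own z axis and vertical below 0.2 rad and contact force between the fingers and insert above 1 N and contact force between each of insert, the arm and filter_mount below 0.1 N and linear speed of insert below 0.02 m/s); the arm keeps its last pose, push and grip.
It fails at once if the cube is drawn up on its post by more than 4 mm (value of joint filter_cube above 0.004 m).
It fails at once if a bystander is moved or knocked over (more than 15 mm) (distance of any of dropper, objective, spare_insert, driver, lens_stand, slide_box, mirror_mount, dish from where it was at the start of the episode above 0.015 m).
It also fails if it takes over 58 s, if anything falls off the work surface, if the arm or the gripper's body presses on something with over 40 N, if the wrist force passes 120 N, or if a joint passes its speed limit or range.

### The arm

A 7-joint arm with a two-finger parallel gripper is mounted at the origin on the work surface. World frame = base frame: x ahead of the robot, y to its left, z up, the work surface at z = 0. Lengths are in mm, angles in rad, forces in N, time in s.
With the tool pointing down it reaches from about 400 to 850 mm from the base axis. Payload 6.9 kg.
Tool frame: the origin (TCP) lies at the very end of the fingers, on their centre line; the grasp point (between the pads) lies 19 mm behind it; z points along the fingers, y is the line along which they close (so a half turn about z gives the same grasp; the last joint's range is limited). The gripper opens to 85 mm and grips with 20 to 120 N. Pads are 22 mm wide; open, the fingers measure 114 mm over their backs; the gripper's body (76 mm by 85 mm) begins 54 mm behind the grasp point. The pads swing forward as they close: fully open they stand 13 mm farther back than shut.
Start: joints at [-1.107, 0.507, -0.238, 1.5, 0.126, 1.149, -0.155], TCP at [218.902, 585.4, 231.275] pointing down, gripper open.
Joint ranges: [-3.08, 3.08], [-0.24, 2.05], [-1.43, 1.35], [0, 2.5], [-1.52, 4.66], [0.17, 1.96], [-2.89, 2.89]. Speed limits (rad/s): [2.39, 2.39, 3.14, 3.14, 3.14, 3.14, 3.14].

### API

Orientations are given as a unit quaternion [w, x, y, z].
In Python, from bench import readout, viewer, manip, models gives the robot as it stands.
- The arm moves only by the shell command python3 -m crank 'ROWS' [OPENING] [FORCE]. ROWS is JSON, a list of rows, each an object with "delta_pos": the shift along the tool's x, y, z in mm, a list of three; "turn": the turn, a rotation vector about the tool's x, y, z in rad, a list of three. In form: [{"delta_pos": [tx, ty, tz], "turn": [ax, ay, az]}, ...]. A call has 1 to 5 rows; each row shifts and turns the commanded pose from where the row before left it, along the tool's axes as they then stand; what a row does not reach is not made up. A row lasts 1/12 s, in which the tool goes at most 41.7 mm and 7.16 degrees, less where a joint would pass 70% of its speed; a pose out of reach is approached as far as the arm can. A call is refused whole if a number of a shift passes 41.7 or a number of a turn 0.125, either way. A call with a gripper value outside its range is refused whole. OPENING is the finger opening in mm, from 0 to 85.4, set as the call begins (- or left out, the last holds). The fingers move at their own pace and stop on an object; FORCE is the grip in N (left out, the last holds). Time passes only in rows, so rows that do not move let the fingers close. It gives the time, the measured TCP pose, the force, the opening and the grip force at its end, in the units of the state.
- readout.get_obs(): the state, without advancing time (a new reading comes with each control period).
- viewer.get_image(name): name is "scene" or "top" or "wrist"; returns a dict with "img" (480x640x3 uint8, red, green, blue), "K" (3x3 intrinsics, pixels), "k1" (the pictures are not rectified: a ray, as slopes to the right and down, at radius r is drawn at 1 + k1 r^2 times it, then the intrinsics apply), "origin" and "attitude" of the camera in the world. Camera axes: x right, y down, z forward; pixel columns grow to the right and rows downward; lengths in mm; the calibration is good to about 2 mm. A picture is of the moment at which its call begins. There is no depth.
- manip.close_job(): hands the job in; it is judged then, once.
Trained networks look in the newest picture that a camera, given by its name, has taken for a name from the list of things; names that differ only in an ending like _2 or _b are one class to them, and where a whole thing is asked for, a point or a joint stands for the part that bears it (a point fixed in the world has none). Each returns a list of dicts, best first, with "conf" (0 to 1); they miss things now and then, are a little off and sometimes report something else, mostly with a low value. They report only what shows in the picture. A call takes as long as a camera call. They do not tell look-alikes from the thing itself.
- models.spot_in(camera, query): "uv" ([column, row] in pixels, amid what is visible of it).
- models.masks_of(camera, query): "mask" (480x640 bool, what is visible of it) and "uv" ([column, row] in pixels, amid what is visible of it).
The state is a dict: "t": time; "joint_positions": joint angles; "qvel": joint speeds; "joint_torque": joint torques, N m; "tool_pos": TCP position; "eef_rot": TCP orientation; "wrist_force": force on the tool from outside, world axes, zero at the start; "moment": the same for the moment, N m; "grip_width": finger opening in mm; "gripper_force": force on a finger pad.
Only numpy, scipy, OpenCV 4.12 (cv2) and the standard library are available. Lean on these libraries where they do the work, as an engineer would, in place of code of your own. Each camera call takes 0.05 s, during which the arm holds its last target. There are 200 camera calls.

## Working session

There is one attempt and no reset: what is moved stays moved. The work goes in short steps, Python scripts to look and compute and a shell command to move; the robot and the scene stay as the last step left them, time stands still between calls to the robot, and variables do not carry over. Pictures are saved under pics/ and viewed, at most 10 in all, crops included, and the job is handed in when it is done.

```bash
ls; mkdir -p pics
python3 - <<'E'
from bench import readout, viewer, models
import cv2
print(readout.get_obs())
for n in("scene","top"):
    d=viewer.get_image(n); cv2.imwrite(f"pics/{n}0.png",d["img"][:,:,::-1])
    print(n,d["K"],d["k1"],d["origin"],d["attitude"])
    for q in("filter_mount","insert","dark_box","lid_edge","spare_insert"):
        print(q,[(round(r["conf"],2),[round(float(x)) for x in r["uv"]]) for r in models.spot_in(n,q)][:4])
E
```

```text
pics
{'t': 0.0, 'joint_positions': array([-1.10751706,  0.50835723, -0.23750688,  1.50115071,  0.12566753,
        1.14886181, -0.1548052 ]), 'qvel': array([1.14204919e-03, 1.53432022e-03, 2.46748359e-03, 1.30310032e-03,
       4.99529458e-04, 2.46481231e-03, 1.31741746e-05]), 'joint_torque': array([-5.77751052e-04, -6.20596576e+01, -2.18702473e+00, -2.49658531e+01,
        1.25840586e-02,  1.20495769e-02,  1.24715410e-05]), 'tool_pos': array([218.76734973, 584.92745324, 230.41081491]), 'eef_rot': array([-1.56058402e-04,  1.77944259e-01,  9.84040160e-01, -8.82768501e-04]), 'wrist_force': array([ 0.40037001, -0.35202926, -0.00460567]), 'moment': array([ 0.02658088, -0.02542263, -0.07118287]), 'gripper_force': 0.0, 'grip_width': 85.3385967127424}
scene [[442.38830698   0.         319.82576937]
 [  0.         442.38830698 237.9369494 ]
 [  0.           0.           1.        ]] -0.040166256391273386 [ 993.97277746 -683.67036409  743.94446692] [-0.42574854  0.8601156   0.25516679 -0.11759783]
filter_mount [(0.88, [262, 306]), (0.38, [364, 210])]
insert [(0.98, [261, 275])]
dark_box [(0.88, [360, 218]), (0.84, [297, 202]), (0.71, [435, 251])]
lid_edge [(0.94, [435, 247]), (0.78, [366, 203]), (0.73, [299, 195])]
spare_insert [(0.75, [382, 288])]
top [[568.33176925   0.         334.4420092 ]
 [  0.         568.33176925 238.67386209]
 [  0.           0.           1.        ]] -0.09118439203819804 [ 277.37298321   -7.83687509 1551.038838  ] [ 0.07520185 -0.69263801  0.7136104  -0.07319464]
filter_mount [(0.69, [409, 260])]
insert [(0.86, [410, 250])]
dark_box [(0.85, [251, 256]), (0.72, [252, 333]), (0.59, [258, 181])]
lid_edge [(0.88, [250, 176]), (0.87, [251, 332]), (0.58, [249, 246])]
spare_insert [(0.65, [329, 187])]
```

View pics/scene0.png

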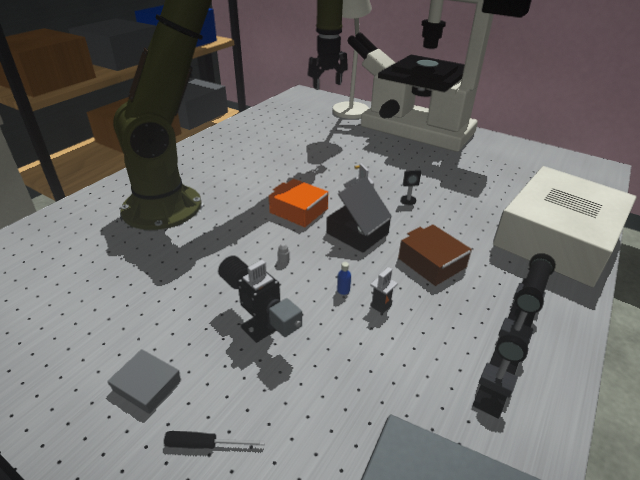

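View pics/top0.png

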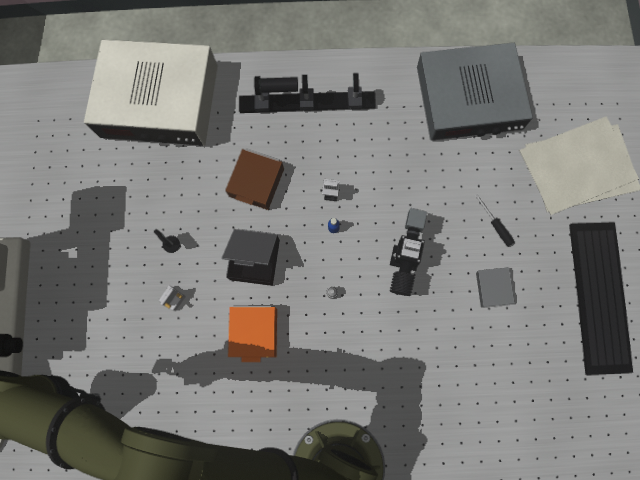

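The scene view shows the dark box with its lid open near (360,218) and the mount near (262,300). In the top view they are at (252,258) and (408,255). The orange and brown boxes are look-alikes. I'll enlarge both things.

```bash
cat > h.py <<'E'
import numpy as np,cv2
from scipy.spatial.transform import Rotation as R
def rot(q): return R.from_quat(np.roll(q,-1)).as_matrix()
def proj(c,P):
    P=(np.atleast_2d(P)-c["origin"])@rot(c["attitude"])
    s=P[:,:2]/P[:,2:]; s=s*(1+c["k1"]*(s**2).sum(1,keepdims=True))
    K=c["K"]; return s*[K[0,0],K[1,1]]+[K[0,2],K[1,2]]
def onz(c,uv,z):
    K=c["K"]; d=np.array([(uv[0]-K[0,2])/K[0,0],(uv[1]-K[1,2])/K[1,1]]); s=d.copy()
    for _ in range(10): s=d/(1+c["k1"]*s@s)
    r=rot(c["attitude"])@np.array([*s,1]); return c["origin"]+r*(z-c["origin"][2])/r[2]
E
python3 - <<'E'
import cv2,numpy as np,pickle
from bench import viewer
from h import *
c={n:viewer.get_image(n) for n in("scene","top")}
pickle.dump(c,open("cams.pkl","wb"))
t,s=c["top"],c["scene"]
for n,uv,z in(("box",(252,258),50),("ins",(410,250),160),("spare",(329,187),90),("dropper",(334,225),70),("obj",(333,292),50)): print(n,onz(t,uv,z).round())
def cr(i,u,v,w=90,h=66): return cv2.resize(i[v-h//2:v+h//2,u-w//2:u+w//2,::-1],(400,293),interpolation=cv2.INTER_CUBIC)
m=np.vstack([np.hstack([cr(s["img"],358,212),cr(s["img"],262,293,120,88)]),np.hstack([cr(t["img"],254,256),cr(t["img"],408,252,120,88)])])
cv2.imwrite("pics/m1.png",m)
E
```

```text
box [551. 215.  50.]
ins [ 540. -196.  160.]
spare [731.   2.  90.]
dropper [631.  -8.  70.]
obj [453.  -0.  50.]
```

View pics/m1.png

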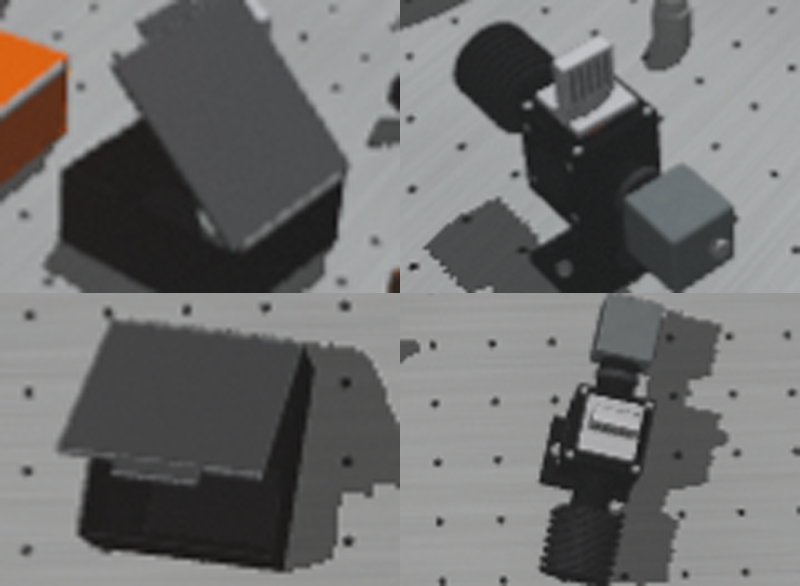

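The montage shows both things clearly: the dark box's hinge is on the far (world +x) side, and the mount's camera points roughly towards world +x. I'll fit both poses from corner points.

Run:
```python
import pickle
from h import *
from scipy.optimize import least_squares
c=pickle.load(open("cams.pkl","rb")); t,s=c["top"],c["scene"]
def lidpts(p,L):
    x,y,yaw,a=p; L=np.array(L,float)
    q=R.from_euler("y",a).apply(L)+[65,0,55.5]   # +a about y lifts -x side
    return R.from_euler("z",yaw).apply(q)+[x,y,0]
LT=[(0,60,5),(0,-60,5),(-130,60,5),(-130,-60,5)];uT=[(233.75,229.1),(278.1,234.7),(222.05,258.3),(268.6,264.4)]
LS=[(0,-60,5),(0,60,5),(-130,-60,5)];uS=[(367,235.3),(391.1,216.8),(338.2,191.8)]
f=lambda p:np.r_[(proj(t,lidpts(p,LT))-uT).ravel(),(proj(s,lidpts(p,LS))-uS).ravel()]
r=least_squares(f,[551,215,0,.8],loss="soft_l1");print("box",r.x.round(3),f(r.x).round(1))
def mp(p,L): return R.from_euler("z",p[2]).apply(np.array(L,float))+[p[0],p[1],0]
MT=[(30,30,135),(30,-30,135)];vT=[(402.9,235.3),(424.5,240.7)]
MS=[(-30,-30,135),(30,-30,135),(30,30,135)];vS=[(239.5,280.5),(255.4,294),(279.4,281.4)]
g=lambda p:np.r_[(proj(t,mp(p,MT))-vT).ravel(),(proj(s,mp(p,MS))-vS).ravel()]
q=least_squares(g,[535,-190,0],loss="soft_l1");print("mount",q.x.round(3),g(q.x).round(1))
from bench import models
for n in("top","scene"):
    for k in("insert","insert_bar","lid_edge"): print(n,k,[(round(z["conf"],2),np.round(z["uv"],1)) for z in models.spot_in(n,k)])
print(proj(t,mp(q.x,[(0,0,150)])),proj(s,mp(q.x,[(0,0,150)])))
fe=lidpts(r.x,[(-130,0,5),(-130,60,5),(-130,-60,5)]);print(fe.round())
m=[c[n]["img"][:,:,::-1].copy() for n in c]
def dr(im,cam,P,L=True):
    cv2.polylines(im,[np.round(proj(cam,P)*16).astype(int)],True,(0,255,0),1,shift=4)
for im,cam in((m[0],s),(m[1],t)):
    dr(im,cam,lidpts(r.x,[LT[i] for i in(0,1,3,2)])); dr(im,cam,mp(r.x[:3],[(65,60,0),(65,-60,0),(-65,-60,0),(-65,60,0)]))
    dr(im,cam,mp(q.x,[(30,30,135),(30,-30,135),(-30,-30,135),(-30,30,135)]));dr(im,cam,mp(q.x,[(6,18,179),(6,-18,179),(-6,-18,179),(-6,18,179)]))
    dr(im,cam,mp(q.x,[(29,37.5,0),(29,-37.5,0),(-29,-37.5,0),(-29,37.5,0)]))
cr=lambda i,u,v,w=90,h=66:cv2.resize(i[v-h//2:v+h//2,u-w//2:u+w//2],(400,293),interpolation=cv2.INTER_CUBIC)
cv2.imwrite("pics/m2.png",np.vstack([np.hstack([cr(m[0],358,206,110,80),cr(m[0],262,293)]),np.hstack([cr(m[1],254,256),cr(m[1],408,252)])]))
```

```text
box [ 5.54395e+02  2.14036e+02 -1.52000e-01  7.38000e-01] [ 0.1 -0.2 -0.5 -0.6 -0.5 -0.3 -0.1 -0.6 -2.3  0.1 -0.  -1.1 -1.   1. ]
mount [ 5.48151e+02 -1.98487e+02 -2.73000e-01] [-2.2 -0.7 -0.9 -0.6 -2.1 -1.  -0.7  1.6  0.1  0.3]
top insert [(0.71, array([409.7, 250.4]))]
top insert_bar [(0.71, array([412.9, 245.8]))]
top lid_edge [(0.94, array([251.9, 246.9])), (0.92, array([252.7, 179.5])), (0.58, array([248.8, 330.4]))]
scene insert [(0.85, array([261. , 275.1])), (0.52, array([260.2, 305.7]))]
scene insert_bar [(0.79, array([256.5, 272.6]))]
scene lid_edge [(0.84, array([295.9, 195.6])), (0.73, array([362.6, 204.6])), (0.67, array([433.3, 246.7]))]
[[410.38896238 247.39799129]] [[257.85029997 275.02731338]]
[[527. 218. 147.]
 [536. 278. 147.]
 [518. 159. 147.]]
```

View pics/m2.png

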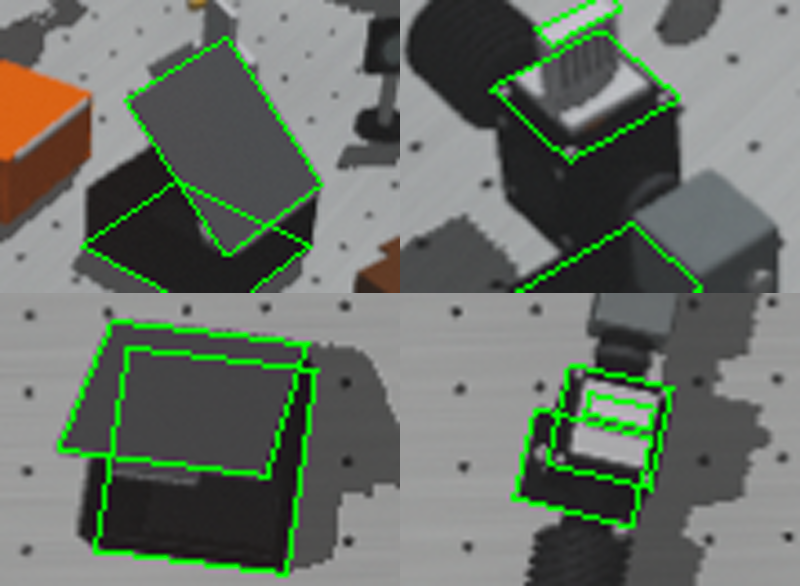

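```bash
cat > go.py <<'E'
# tool-frame displacement to world target x y z [yaw of tool y, tilt about tool y]
import sys
from h import *
from bench import readout
o=readout.get_obs();T=rot(o["eef_rot"])
a=[float(v) for v in sys.argv[1:]]
print("t",round(o["t"],2),"pos",o["tool_pos"].round(1),"d_tool",(T.T@(np.array(a[:3])-o["tool_pos"])).round(1),"F",o["wrist_force"].round(1),"grip",round(o["grip_width"],1),round(o["gripper_force"],1))
if len(a)>3:
    y=np.array([np.cos(a[3]),np.sin(a[3]),0]);z=np.array([0,0,-1.]);D=np.c_[np.cross(y,z),y,z]
    print("turn_tool",R.from_matrix(T.T@D).as_rotvec().round(3))
E
A='{"delta_pos":[-35.6,-19.4,0],"turn":[0,0,0]}'
python3 -m crank '[{"delta_pos":[-35.6,-19.4,0],"turn":[0,0,0]},{"delta_pos":[-35.6,-19.4,0],"turn":[0,0,0]},{"delta_pos":[-35.6,-19.4,0],"turn":[0,0,0]},{"delta_pos":[-35.6,-19.4,0],"turn":[0,0,0]},{"delta_pos":[-35.6,-19.4,0],"turn":[0,0,0]}]' 0 40
python3 -m crank '[{"delta_pos":[-35.6,-19.4,0],"turn":[0,0,0]},{"delta_pos":[-35.6,-19.4,0],"turn":[0,0,0]},{"delta_pos":[-35.6,-19.4,0],"turn":[0,0,0]},{"delta_pos":[-35.6,-19.4,0],"turn":[0,0,0]},{"delta_pos":[-35.6,-19.4,0],"turn":[0,0,0]}]'
python3 -m crank '[{"delta_pos":[-35.6,-19.4,0],"turn":[0,0,0]},{"delta_pos":[-35.6,-19.4,0],"turn":[0,0,0]},{"delta_pos":[0,0,0],"turn":[0,0,0]},{"delta_pos":[0,0,0],"turn":[0,0,0]}]'
python3 go.py 537.6 216.6 160
```

```text
t: 1.42
tool_pos: [352.6, 430.7, 231.4]
eef_rot: [0.0, 0.178, 0.984, 0.0]
wrist_force: [0.7, 0.3, -0.2]
grip_width: 25.6
gripper_force: 0.0
t: 1.83
tool_pos: [485.5, 277.4, 231.6]
eef_rot: [0.0, 0.178, 0.984, 0.0]
wrist_force: [0.4, 0.9, -0.5]
grip_width: 0.1
gripper_force: 0.0
t: 2.17
tool_pos: [539.2, 214.6, 231.0]
eef_rot: [0.0, 0.181, 0.984, -0.001]
wrist_force: [0.2, -0.9, 0.2]
grip_width: 0.0
gripper_force: 0.0
t 2.17 pos [539.2 214.6 231. ] d_tool [ 2.2  1.4 71. ] F [ 0.2 -0.9  0.2] grip 0.0 0.0
```

```bash
python3 -m crank '[{"delta_pos":[0,0,35],"turn":[0,0,0]},{"delta_pos":[0,0,35],"turn":[0,0,0]},{"delta_pos":[0,0,10],"turn":[0,0,0]},{"delta_pos":[0,0,10],"turn":[0,0,0]},{"delta_pos":[0,0,10],"turn":[0,0,0]}]' | grep -E "pos|force"
python3 -m crank '[{"delta_pos":[0,0,10],"turn":[0,0,0]},{"delta_pos":[0,0,10],"turn":[0,0,0]},{"delta_pos":[0,0,10],"turn":[0,0,0]},{"delta_pos":[0,0,10],"turn":[0,0,0]},{"delta_pos":[0,0,8],"turn":[0,0,0]}]'| grep -E "pos|force"
python3 -m crank '[{"delta_pos":[0,0,8],"turn":[0,0,0]},{"delta_pos":[0,0,6],"turn":[0,0,0]},{"delta_pos":[0,0,4],"turn":[0,0,0]},{"delta_pos":[0,0,0],"turn":[0,0,0]}]'| grep -E "pos|force"
```

```text
tool_pos: [537.7, 219.0, 131.7]
wrist_force: [-0.8, -0.2, 1.6]
gripper_force: 0.5
tool_pos: [537.4, 217.7, 82.3]
wrist_force: [-0.2, 0.3, 1.1]
gripper_force: 0.6
tool_pos: [537.1, 217.5, 64.3]
wrist_force: [1.1, -0.1, -0.2]
gripper_force: 0.0
```

```bash
for i in 1 2 3; do python3 -m crank '[{"delta_pos":[0,0,1],"turn":[0,0,0]},{"delta_pos":[0,0,1],"turn":[0,0,0]},{"delta_pos":[0,0,0],"turn":[0,0,0]}]'| grep -E "pos|force"; done
```

```text
tool_pos: [537.8, 217.7, 63.5]
wrist_force: [0.1, 0.5, 0.8]
gripper_force: 0.0
tool_pos: [537.6, 217.8, 61.3]
wrist_force: [0.4, -0.2, 1.0]
gripper_force: 0.0
tool_pos: [537.6, 217.8, 60.5]
wrist_force: [-2.2, -1.3, 12.2]
gripper_force: 5.8
```

```bash
python3 -m crank '[{"delta_pos":[0,0,0.5],"turn":[0,0,0]},{"delta_pos":[0,0,0],"turn":[0,0,0]},{"delta_pos":[0,0,0],"turn":[0,0,0]},{"delta_pos":[0,0,0],"turn":[0,0,0]}]'| grep -E "pos|force"
python3 -m crank '[{"delta_pos":[0,0,-20],"turn":[0,0,0]},{"delta_pos":[0,0,-40],"turn":[0,0,0]},{"delta_pos":[0,0,-40],"turn":[0,0,0]},{"delta_pos":[0,0,-40],"turn":[0,0,0]},{"delta_pos":[0,0,-40],"turn":[0,0,0]}]'| grep -E "pos|force"
python3 -m crank '[{"delta_pos":[0,0,-20],"turn":[0,0,0]},{"delta_pos":[0,0,0],"turn":[0,0,0]}]' 50 | grep -E "pos|force"
python3 - <<'E'
import numpy as np
m=np.array([548.2,-198.5]);print(m)
E
python3 go.py 548 -198 270 -0.273
```

```text
tool_pos: [537.7, 217.9, 60.5]
wrist_force: [-4.4, -1.3, 15.9]
gripper_force: 7.9
tool_pos: [537.1, 217.5, 240.7]
wrist_force: [1.2, 0.8, -0.3]
gripper_force: 0.0
tool_pos: [539.6, 218.8, 264.4]
wrist_force: [0.5, 0.5, 0.1]
gripper_force: 0.0
[ 548.2 -198.5]
t 5.0 pos [539.6 218.8 264.4] d_tool [-153.9 -387.4   -7. ] F [0.5 0.5 0.1] grip 23.4 0.0
turn_tool [1.000e-02 1.000e-03 1.486e+00]
```

```bash
for i in 1 2; do python3 -m crank '[{"delta_pos":[-14,-35.2,0],"turn":[0,0,0]},{"delta_pos":[-14,-35.2,0],"turn":[0,0,0]},{"delta_pos":[-14,-35.2,0],"turn":[0,0,0]},{"delta_pos":[-14,-35.2,0],"turn":[0,0,0]},{"delta_pos":[-14,-35.2,0],"turn":[0,0,0]}]' >/dev/null; done
python3 -m crank '[{"delta_pos":[-14,-35.2,0],"turn":[0,0,0]},{"delta_pos":[0,0,0],"turn":[0,0,0.123]},{"delta_pos":[0,0,0],"turn":[0,0,0.123]},{"delta_pos":[0,0,0],"turn":[0,0,0.123]},{"delta_pos":[0,0,0],"turn":[0,0,0.123]}]' >/dev/null
python3 -m crank '[{"delta_pos":[0,0,0],"turn":[0,0,0.123]},{"delta_pos":[0,0,0],"turn":[0,0,0.123]},{"delta_pos":[0,0,0],"turn":[0,0,0.123]},{"delta_pos":[0,0,0],"turn":[0,0,0.123]},{"delta_pos":[0,0,0],"turn":[0,0,0.123]}]' >/dev/null
python3 -m crank '[{"delta_pos":[0,0,0],"turn":[0,0,0.123]},{"delta_pos":[0,0,0],"turn":[0,0,0.123]},{"delta_pos":[0,0,0],"turn":[0,0,0.123]},{"delta_pos":[0,0,0],"turn":[0,0,0]},{"delta_pos":[0,0,0],"turn":[0,0,0]}]'
python3 go.py 548 -198 270 -0.273
python3 - <<'E'
from bench import viewer,models
from h import *
import pickle
w=viewer.get_image("wrist");s=viewer.get_image("scene");t=viewer.get_image("top")
pickle.dump([w,s,t],open("w.pkl","wb"))
p=np.array([548.2,-198.5,0]);Z=R.from_euler("z",-.273)
im=w["img"][:,:,::-1].copy()
for P in([(30,30,135),(30,-30,135),(-30,-30,135),(-30,30,135)],[(6,18,179),(6,-18,179),(-6,-18,179),(-6,18,179)]):
    cv2.polylines(im,[np.round(proj(w,Z.apply(np.array(P,float))+p)).astype(int)],True,(0,255,0),1)
print(w["origin"],[ (r["conf"],r["uv"]) for r in models.spot_in("wrist","insert_bar")])
b=cv2.resize(s["img"][166:246,303:413,::-1],(160,116));im[:116,:160]=b
cv2.imwrite("pics/w1.png",im)
E
```

```text
t: 7.08
tool_pos: [545.9, -198.6, 258.1]
eef_rot: [-0.0, 0.793, 0.61, -0.001]
wrist_force: [0.3, -0.1, 0.8]
grip_width: 50.3
gripper_force: 0.0
t 7.08 pos [ 545.9 -198.6  258.1] d_tool [  1.1   1.8 -11.9] F [ 0.3 -0.1  0.8] grip 50.3 0.0
turn_tool [-0.001  0.     0.014]
[ 566.09740645 -117.05153841  401.6722273 ] [(0.79, [325.3, 236.3])]
```

View pics/w1.png

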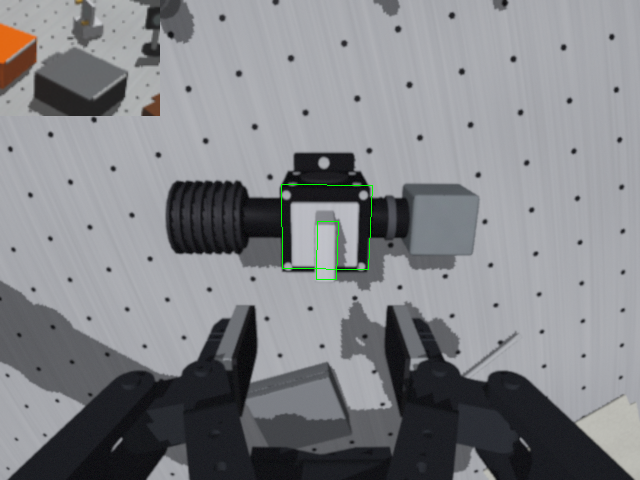

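The wrist view at (325,245) matches the predicted cube and bar outlines within about 1 px. The scene inset shows the dark lid shut. Next I descend onto the bar.

```bash
python3 -m crank '[{"delta_pos":[1,1.9,30],"turn":[0,0,0.014]},{"delta_pos":[0,0,30],"turn":[0,0,0]},{"delta_pos":[0,0,20],"turn":[0,0,0]},{"delta_pos":[0,0,15],"turn":[0,0,0]},{"delta_pos":[0,0,0],"turn":[0,0,0]}]' 50 60|grep -E "pos|force"
python3 go.py 548.2 -198.5 151 -0.273
```

```text
tool_pos: [546.5, -197.7, 160.6]
wrist_force: [0.1, 0.6, -0.7]
gripper_force: 0.0
t 7.7 pos [ 546.5 -197.7  160.6] d_tool [-0.3  1.9  9.6] F [ 0.1  0.6 -0.7] grip 50.4 0.0
turn_tool [-0.006 -0.    -0.003]
```

```bash
python3 -m crank '[{"delta_pos":[0,1,9],"turn":[0,0,0]},{"delta_pos":[0,0,0],"turn":[0,0,0]},{"delta_pos":[0,0,0],"turn":[0,0,0]}]'|grep -E "pos|force"
python3 - <<'E'
from bench import viewer
import cv2
cv2.imwrite("pics/w2.png",viewer.get_image("wrist")["img"][100:,:,::-1])
E
python3 go.py 548.2 -198.5 151 -0.273
```

```text
tool_pos: [549.6, -198.9, 155.4]
wrist_force: [-0.4, 0.3, 0.5]
gripper_force: 0.0
t 8.0 pos [ 549.7 -199.   155.6] d_tool [ 0.1 -1.6  4.6] F [ 1.  -0.2  0. ] grip 49.7 0.0
turn_tool [ 0.001  0.    -0.004]
```

View pics/w2.png

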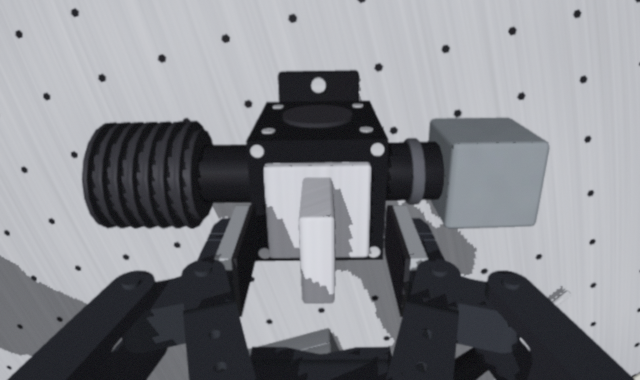

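The bar at column 318 is centred between the pads, so I lower a little and grip.

```bash
python3 -m crank '[{"delta_pos":[0,0,3],"turn":[0,0,0]},{"delta_pos":[0,0,0],"turn":[0,0,0]},{"delta_pos":[0,0,0],"turn":[0,0,0]},{"delta_pos":[0,0,0],"turn":[0,0,0]},{"delta_pos":[0,0,0],"turn":[0,0,0]}]' 0 80|grep -E "pos|force|width"
python3 -m crank '[{"delta_pos":[0,0,0],"turn":[0,0,0]},{"delta_pos":[0,0,0],"turn":[0,0,0]},{"delta_pos":[0,0,0],"turn":[0,0,0]},{"delta_pos":[0,0,0],"turn":[0,0,0]}]'|grep -E "pos|force|width"
python3 go.py 548.2 -198.5 151 -0.273
```

```text
tool_pos: [548.8, -198.6, 152.3]
wrist_force: [-2.9, 1.2, 5.8]
grip_width: 10.5
gripper_force: 79.0
tool_pos: [548.8, -198.6, 152.3]
wrist_force: [-3.1, 1.2, 6.1]
grip_width: 10.7
gripper_force: 79.0
t 8.75 pos [ 548.8 -198.6  152.3] d_tool [-0.1 -0.6  1.3] F [-3.1  1.2  6.1] grip 10.7 79.0
turn_tool [-0.    -0.    -0.003]
```

```bash
python3 -m crank '[{"delta_pos":[1.6,0,0],"turn":[0,-0.022,0]},{"delta_pos":[1.6,0,-0.3],"turn":[0,-0.022,0]},{"delta_pos":[1.6,0,-0.3],"turn":[0,-0.022,0]},{"delta_pos":[0,0,0],"turn":[0,0,0]}]'|grep -E "pos|force|rot"
python3 go.py 548.2 -198.5 151 -0.273
```

```text
tool_pos: [550.3, -193.7, 153.0]
eef_rot: [0.021, 0.797, 0.603, -0.027]
wrist_force: [-4.5, -0.5, 8.4]
gripper_force: 79.3
t 9.08 pos [ 550.3 -193.7  153. ] d_tool [-5.  -0.7  2.3] F [-4.5 -0.5  8.4] grip 10.5 79.3
turn_tool [-0.     0.069 -0.003]
```

```bash
python3 -m crank '[{"delta_pos":[-1.6,0,-0.2],"turn":[0,0.022,0]},{"delta_pos":[-1.6,0,-0.3],"turn":[0,0.022,0]},{"delta_pos":[-1.6,0,-0.3],"turn":[0,0.022,0]},{"delta_pos":[-1.6,0,-0.2],"turn":[0,0.022,0]},{"delta_pos":[-1.6,0,-0.2],"turn":[0,0.022,0]}]'|grep -E "pos|force|rot"
python3 -m crank '[{"delta_pos":[-1.6,0,-0.2],"turn":[0,0.022,0]},{"delta_pos":[0,0,0],"turn":[0,0,0]}]'|grep -E "pos|force|rot"
python3 go.py 548.2 -198.5 151 -0.273
```

```text
tool_pos: [548.1, -201.4, 153.4]
eef_rot: [-0.014, 0.798, 0.603, 0.018]
wrist_force: [-3.2, 2.5, 2.9]
gripper_force: 78.7
tool_pos: [547.5, -204.0, 154.0]
eef_rot: [-0.021, 0.798, 0.601, 0.027]
wrist_force: [-2.0, 4.8, 4.4]
gripper_force: 78.9
t 9.67 pos [ 547.5 -204.   154. ] d_tool [ 5.2 -0.8  3.3] F [-2.   4.8  4.4] grip 10.6 78.9
turn_tool [-0.    -0.069 -0.006]
```

```bash
for k in 1 2; do
python3 -m crank '[{"delta_pos":[1.6,0,-0.2],"turn":[0,-0.022,0]},{"delta_pos":[1.6,0,-0.2],"turn":[0,-0.022,0]},{"delta_pos":[1.6,0,-0.2],"turn":[0,-0.022,0]},{"delta_pos":[1.6,0,-0.2],"turn":[0,-0.022,0]},{"delta_pos":[1.6,0,-0.2],"turn":[0,-0.022,0]}]'|grep -E "e_force|t_force"
python3 -m crank '[{"delta_pos":[1.6,0,-0.2],"turn":[0,-0.022,0]},{"delta_pos":[0,0,0],"turn":[0,0,0]}]'|grep -E "pos|force|rot"
python3 -m crank '[{"delta_pos":[-1.6,0,-0.2],"turn":[0,0.022,0]},{"delta_pos":[-1.6,0,-0.2],"turn":[0,0.022,0]},{"delta_pos":[-1.6,0,-0.2],"turn":[0,0.022,0]},{"delta_pos":[-1.6,0,-0.2],"turn":[0,0.022,0]},{"delta_pos":[-1.6,0,-0.2],"turn":[0,0.022,0]}]'|grep -E "e_force|t_force"
python3 -m crank '[{"delta_pos":[-1.6,0,-0.2],"turn":[0,0.022,0]},{"delta_pos":[0,0,0],"turn":[0,0,0]}]'|grep -E "pos|force|rot"
[ $k = 1 ] && python3 go.py 548.2 -198.5 151 -0.273
done
```

```text
wrist_force: [-3.1, -0.5, 2.4]
tool_pos: [550.8, -193.0, 155.2]
eef_rot: [0.021, 0.797, 0.603, -0.027]
wrist_force: [-4.0, -2.6, 3.7]
gripper_force: 78.9
wrist_force: [-3.5, 2.9, 3.1]
tool_pos: [547.7, -204.3, 156.8]
eef_rot: [-0.02, 0.798, 0.601, 0.028]
wrist_force: [-1.7, 4.3, 4.8]
gripper_force: 79.1
t 10.83 pos [ 547.7 -204.3  156.8] d_tool [ 5.3 -1.1  6.2] F [-1.7  4.3  4.8] grip 10.6 79.1
turn_tool [ 0.001 -0.069 -0.007]
wrist_force: [-3.4, -1.8, 2.2]
tool_pos: [551.1, -193.0, 157.9]
eef_rot: [0.021, 0.797, 0.603, -0.027]
wrist_force: [-4.3, -2.4, 4.0]
gripper_force: 79.0
wrist_force: [-1.3, 2.4, 1.6]
tool_pos: [547.7, -204.3, 159.2]
eef_rot: [-0.02, 0.798, 0.601, 0.028]
wrist_force: [-0.8, 4.1, 3.0]
gripper_force: 78.9
```

```bash
for k in 1 2; do
python3 -m crank '[{"delta_pos":[1.6,0,-0.2],"turn":[0,-0.022,0]},{"delta_pos":[1.6,0,-0.2],"turn":[0,-0.022,0]},{"delta_pos":[1.6,0,-0.2],"turn":[0,-0.022,0]},{"delta_pos":[1.6,0,-0.2],"turn":[0,-0.022,0]},{"delta_pos":[1.6,0,-0.2],"turn":[0,-0.022,0]}]'|grep -E "t_force"
python3 -m crank '[{"delta_pos":[1.6,0,-0.2],"turn":[0,-0.022,0]},{"delta_pos":[0,0,0],"turn":[0,0,0]}]'|grep -E "pos|t_force"
python3 -m crank '[{"delta_pos":[-1.6,0,-0.2],"turn":[0,0.022,0]},{"delta_pos":[-1.6,0,-0.2],"turn":[0,0.022,0]},{"delta_pos":[-1.6,0,-0.2],"turn":[0,0.022,0]},{"delta_pos":[-1.6,0,-0.2],"turn":[0,0.022,0]},{"delta_pos":[-1.6,0,-0.2],"turn":[0,0.022,0]}]'|grep -E "t_force"
python3 -m crank '[{"delta_pos":[-1.6,0,-0.2],"turn":[0,0.022,0]},{"delta_pos":[0,0,0],"turn":[0,0,0]}]'|grep -E "pos|t_force"
done
python3 - <<'E'
from bench import viewer
import cv2,numpy as np
s=viewer.get_image("scene")["img"];w=viewer.get_image("wrist")["img"]
a=cv2.resize(s[239:319,207:317,::-1],(400,291),interpolation=cv2.INTER_CUBIC);b=cv2.resize(w[180:380,180:455,::-1],(400,291))
cv2.imwrite("pics/m3.png",np.hstack([a,b]))
E
```

```text
wrist_force: [-2.0, -1.3, 2.5]
tool_pos: [551.3, -193.3, 160.4]
wrist_force: [-0.8, -4.3, -0.2]
wrist_force: [-1.7, 0.1, 9.3]
tool_pos: [548.3, -204.5, 163.1]
wrist_force: [-1.1, 2.1, 9.0]
wrist_force: [-0.2, 0.1, -1.1]
tool_pos: [550.7, -193.0, 162.6]
wrist_force: [-1.7, -3.1, -0.2]
wrist_force: [0.1, -0.2, -0.9]
tool_pos: [547.5, -204.6, 164.4]
wrist_force: [0.5, 0.5, -1.0]
```

View pics/m3.png

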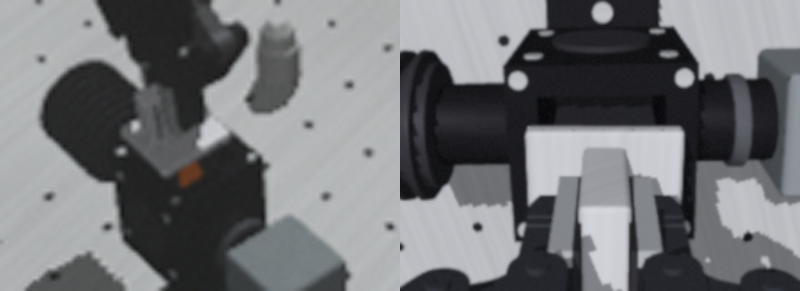

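The scene view shows the insert raised out of the cube, with the orange frame visible at (190,175) in the crop, and the forces have dropped to the insert's weight. So it is free; I straighten it and lift gently.

```bash
python3 -m crank '[{"delta_pos":[1.6,0,-0.2],"turn":[0,-0.022,0]},{"delta_pos":[1.6,0,-0.2],"turn":[0,-0.022,0]},{"delta_pos":[1.8,0,-0.2],"turn":[0,-0.022,0]},{"delta_pos":[0,0,-1],"turn":[0,0,0]},{"delta_pos":[0,0,0],"turn":[0,0,0]}]'|grep -E "pos|t_force"
python3 -m crank '[{"delta_pos":[0,0,-2],"turn":[0,0,0]},{"delta_pos":[0,0,-2],"turn":[0,0,0]},{"delta_pos":[0,0,0],"turn":[0,0,0]}]'|grep -E "pos|t_force"
python3 go.py 548.5 -198.5 234 -0.273
```

```text
tool_pos: [549.9, -196.9, 166.2]
wrist_force: [0.6, 0.0, -1.1]
tool_pos: [549.4, -199.0, 170.6]
wrist_force: [0.4, -0.9, -0.7]
t 15.1 pos [ 549.4 -199.   170.6] d_tool [  0.2  -0.9 -63.4] F [ 0.4 -0.9 -0.7] grip 10.9 78.3
turn_tool [ 0.001  0.    -0.005]
```

```bash
for i in 1 2 3 ; do python3 -m crank '[{"delta_pos":[0,0,-4],"turn":[0,0,0]},{"delta_pos":[0,0,-4],"turn":[0,0,0]},{"delta_pos":[0,0,-4],"turn":[0,0,0]},{"delta_pos":[0,0,-4],"turn":[0,0,0]},{"delta_pos":[0,0,-4],"turn":[0,0,0]}]'|grep -E "pos|t_force"; done
python3 -m crank '[{"delta_pos":[0,0,-4],"turn":[0,0,0]},{"delta_pos":[0,0,-2],"turn":[0,0,0]},{"delta_pos":[0,0,0],"turn":[0,0,0]},{"delta_pos":[0,0,0],"turn":[0,0,0]},{"delta_pos":[0,0,0],"turn":[0,0,0]}]'|grep -E "pos|t_force"
python3 go.py 548.5 -198.5 234 -0.273
python3 - <<'E'
from bench import viewer
import cv2,numpy as np
s=viewer.get_image("scene")["img"];w=viewer.get_image("wrist")["img"]
a=cv2.resize(s[149:319,207:417,::-1],(500,405),interpolation=cv2.INTER_CUBIC);b=cv2.resize(w[100:480,180:455,::-1],(293,405))
cv2.imwrite("pics/m4.png",np.hstack([a,b]))
E
```

```text
tool_pos: [549.3, -198.6, 190.6]
wrist_force: [-0.3, -0.3, -1.7]
tool_pos: [549.3, -198.5, 210.4]
wrist_force: [-0.5, -0.2, -1.2]
tool_pos: [549.2, -198.5, 230.4]
wrist_force: [0.1, -0.6, -1.4]
tool_pos: [549.1, -198.4, 235.8]
wrist_force: [-0.0, 0.0, -2.0]
t 16.77 pos [ 549.1 -198.4  235.8] d_tool [-0.3 -0.6  1.8] F [-0.  0. -2.] grip 10.7 78.3
turn_tool [-0.    -0.    -0.004]
```

View pics/m4.png

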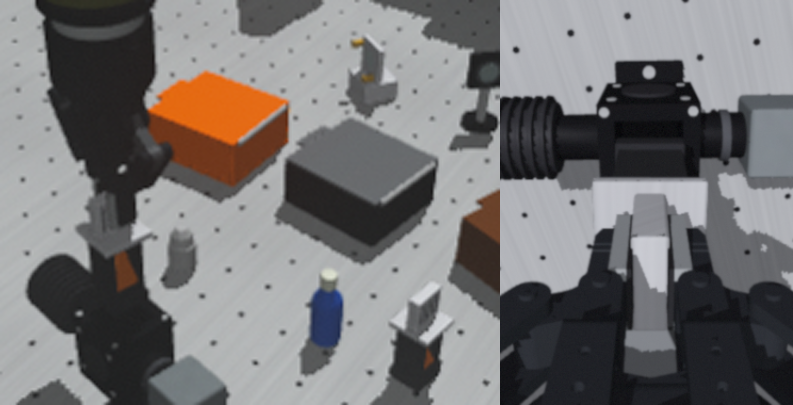

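Run:
```python
import pickle
from h import *
s=pickle.load(open("cams.pkl","rb"))["scene"];Z=R.from_euler("z",-.273)
for z in(202,212,222.5,232): print(z,((proj(s,Z.apply([[22,-22,z],[22,22,z],[-22,-22,z]])+[548.5,-198.5,0])-[207,149])*2.381).round())
```

```text
202 [[110. 278.]
 [155. 254.]
 [ 78. 250.]]
212 [[109. 268.]
 [155. 244.]
 [ 77. 241.]]
222.5 [[108. 258.]
 [154. 234.]
 [ 76. 230.]]
232 [[107. 248.]
 [153. 225.]
 [ 75. 221.]]
```

The lid corners seen at about (108,252), (155,235) and (76,231) agree with the insert's underside being some 21 mm above the mouth. The lid is shut, and the bystanders in view are standing where they were. I'm handing in.

```bash
python3 -c "
from bench import manip;print(manip.close_job())"
```

```text
the job is handed in; nothing more can be done
None
```

I shut the dark box's lid, rocked the insert free, and handed the job in with the arm holding it upright about 21 mm above the cube's mouth; pull stayed far below the post's 24 N, and no verdict came back.

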